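Find the switch that still snaps

ROBOT

A 7-joint arm with a two-finger parallel gripper is mounted at the origin on the work surface. World frame = base frame: x ahead of the robot, y to its left, z up, the work surface at z = 0. Lengths are in m, angles in degrees, forces in N, time in s.
With the tool pointing down it reaches from about 0.4 to 0.9 m from the base axis. Payload 5.5 kg.
Tool frame: the origin (TCP) lies on the centre line of the jaws, within the pads' length; the fingertips stand arm.nose_length ahead of it and the grasp point (between the pads) lies 2 mm behind it (arm.nose_length is the distance from the TCP to the fingertips, in m); z points along the fingers, y is the line along which they close (so a half turn about z gives the same grasp; the last joint's range is limited). The gripper opens to 85 mm and grips with 20 to 120 N. Pads are 22 mm wide; open, the fingers measure 114 mm over their backs; the gripper's body (76 mm by 85 mm) begins 54 mm behind the grasp point. The pads swing forward as they close: fully open they stand 13 mm farther back than shut.
Start: joints at [91.169, 28.699, -24.465, 88.831, 12.651, 65.22, -12.049], TCP at [0.156, -0.631, 0.248] pointing down, gripper open.
Joint ranges: [-164.97, 164.97], [-17.58, 116.51], [-87.97, 89.64], [11.32, 138.91], [-80.73, 260.73], [10.89, 115.49], [-147.41, 147.41]. Speed limits (degrees/s): [147.25, 147.25, 180, 180, 180, 180, 180].

INTERFACE

Orientations are given as [roll, pitch, yaw] about the fixed x, y, z axes, in that order (R = Rz(yaw) Ry(pitch) Rx(roll)).
In Python, from cell import arm gives the robot as it stands. The module is installed in compiled form; this text tells all that it offers.
- The arm moves only by the shell command python3 -m inch 'ROWS' [OPENING] [FORCE]. ROWS is a JSON object of lists of equal length, an entry for each row: "linear": the shift along the tool's x, y, z in m, a list of three; "twist": the turn about the tool's z in degrees. A call has 1 to 20 rows; each row is the pose to reach, as a shift and turn from the pose commanded when the call began, along the tool's axes at that moment; what a row does not reach only later rows make up. A row lasts 1/8 s, in which the tool goes at most 62.5 mm and 10.7 degrees, less where a joint would pass 70% of its speed; a pose out of reach is approached as far as the arm can. A call with a gripper value outside its range is refused whole. OPENING is the finger opening in m, from 0 to 0.0854, set as the call begins (- or left out, the last holds). The fingers move at their own pace and stop on an object; FORCE is the grip in N (left out, the last holds). Time passes only in rows, so rows that repeat a pose let the fingers close. It gives the time, the measured TCP pose, the force, the opening and the grip force at its end, in the units of the state.
- arm.state(): the state, without advancing time (a new reading comes with each control period).
- arm.camera(name): name is "scene" or "side" or "wrist"; returns a dict with "color" (480x640x3 uint8, red, green, blue), "depth" (480x640 float32, m along the optical axis (not along the pixel's ray), 0 where there is no reading), "camera_matrix" (3x3 intrinsics, pixels), "D" ([k1, k2, p1, p2, k3] as OpenCV has them; the pictures are not rectified), "view" (4x4, takes a point from world to camera coordinates). Camera axes: x right, y up, looking along -z (the intrinsics and any distortion apply to the point x, -y, -z); pixel columns grow to the right and rows downward; lengths in m; the calibration is good to about 2 mm. A picture is of the moment at which its call begins.
- arm.hand_in(): hands the job in; it is judged then, once.
The state is a dict: "time": time; "q": joint angles; "qd": joint speeds; "effort": joint torques, N m; "tool_pos": TCP position; "tool_rot": TCP orientation; "force": force on the tool from outside, world axes, zero at the start; "moment": the same for the moment, N m; "grip_width": finger opening in m; "finger_force": force on a finger pad.
Only numpy, scipy, OpenCV 4.12 (cv2) and the standard library are available. Lean on these libraries where they do the work, as an engineer would, in place of code of your own. Each camera call takes 0.05 s, during which the arm holds its last target. There are 200 camera calls.

TASK

Four pushbutton switches that look alike stand in the aluminium nest plate, and only one of them still snaps: press their caps slowly, with no more than 15 N, until you find the one whose force rises and then suddenly gives way, and press that one through its snap. Then set that good switch down, upright and fully home, in the empty pocket of the grey carrier, without dropping it, and let go. Leave the soft ones in their pockets and do not disturb the other things on the bench.

Things in the scene. Friction and masses are not known exactly. Their poses are not given: they have to be found in the camera images.
- place0 (a point): Centre of the floor of a nest pocket, 8 mm above the bench; axes as the nest's. A switch stands in it, underside here, within 1.5 mm sideways: off-white housing 42 x 42 mm, 56 mm tall, flat sides facing along x and y; round black cap on top, 30 mm across. Cap top 72 mm above this point, middle of the switch 36 mm above it. About 0.27 kg. Which switch is where varies.
- place1 (a point): Centre of the floor of a nest pocket, 8 mm above the bench; axes as the nest's. A switch stands in it, underside here, within 1.5 mm sideways: off-white housing 42 x 42 mm, 56 mm tall, flat sides facing along x and y; round black cap on top, 30 mm across. Cap top 72 mm above this point, middle of the switch 36 mm above it. About 0.27 kg. Which switch is where varies.
- place2 (a point): Centre of the floor of a nest pocket, 8 mm above the bench; axes as the nest's. A switch stands in it, underside here, within 1.5 mm sideways: off-white housing 42 x 42 mm, 56 mm tall, flat sides facing along x and y; round black cap on top, 30 mm across. Cap top 72 mm above this point, middle of the switch 36 mm above it. About 0.27 kg. Which switch is where varies.
- place3 (a point): Centre of the floor of a nest pocket, 8 mm above the bench; axes as the nest's. A switch stands in it, underside here, within 1.5 mm sideways: off-white housing 42 x 42 mm, 56 mm tall, flat sides facing along x and y; round black cap on top, 30 mm across. Cap top 72 mm above this point, middle of the switch 36 mm above it. About 0.27 kg. Which switch is where varies.
- nest: Nest: Fixed aluminium plate 75 x 355 x 18 mm with four square pockets in a row along its y axis, 85 mm apart (at y = -127.5, -42.5, 42.5 and 127.5 mm); pockets 45 x 45 mm, 10 mm deep. Origin: centre of its underside on the bench; y along the row, z up. Yaw varies.
- nest_mid (a point): Middle of the nest. Behaviour of every cap: pressed straight down it springs back, hard stop after 10 mm; 0.8 N to start, 9 to 11 N at the bottom; over 15 N breaks it. Good switch: climbs to about 5.5 N at 2.2 mm, falls to about 1.8 N at 6 mm, climbs again (the snap). Soft switches: the force only climbs or stays level, never falls, though one gets harder early and then stays at 4 to 5 N for a while.
- carrier: Fixed grey plastic carrier 75 x 165 x 18 mm with two square pockets 49 x 49 mm, 10 mm deep, 85 mm apart along its y axis: the one at y = -42.5 mm is empty, the one at y = +42.5 mm holds the selector switch. Origin: centre of its underside; z up. Its place and yaw vary.
- pocket (a point): Centre of the floor of the carrier's empty pocket, 8 mm above the bench; axes as the carrier's (the pocket's sides lie along x and y). A switch seated in it has its underside here.
- selector: Bystander: a rotary selector switch of the same housing (42 x 42 x 56 mm) with a bar-shaped handle on top (16 mm more) in the carrier's other pocket. Origin: centre of its underside.
- spare_ring: Bystander: steel ring 38 mm across, 8 mm tall, lying just beyond the carrier. Origin: centre of its underside.
- weight: Bystander: steel calibration weight with a knob, 32 mm across, 50 mm tall. Origin: centre of its underside.
- screwdriver: Bystander: screwdriver 170 mm long lying at the right. Origin: under its middle, x along it.
- caliper: Bystander: steel caliper 200 mm long lying flat at the left. Origin: under its middle, x along it.
- jar: Bystander: jar 52 mm across, 75 mm tall. Origin: centre of its underside.
Mind the look-alikes: they are no part of the job. What is shaped like the carrier but purple is not meant.

How it is judged (in metres and radians):
On the way:
1. the good switch's cap has been pressed down through its snap (z of good_switch_top in the frame of good_switch_mid below 0.0328 m and contact force between good_switch_cap and the fingers above 0.5 N), for 0.05 s.
At the end, for the whole second after the job is handed in: The switch that snaps stands upright (within 4 degrees) in the empty carrier pocket, underside within 3 mm of its floor, axis within 7 mm of its centre, released and at rest; the three soft switches stand upright (within 4 degrees) in the nest, within 8 mm of their start (horizontal distance between good_switch_mid and pocket below 0.007 m and z of good_switch_mid in the frame of pocket between 0.033 and 0.039 m and angle between each of good_switch_mid, soft_switch1_mid, soft_switch2_mid, soft_switch3_mid's own z axis and vertical below 0.08 rad and contact force between good_switch and the fingers below 0.05 N and linear speed of good_switch below 0.02 m/s and distance of each of soft_switch1_mid, soft_switch2_mid, soft_switch3_mid from where it was at the start of the episode below 0.008 m); the robot touches nothing.
It fails at once if a cap is loaded with more than 15 N (contact force between any of soft_switch1_cap, soft_switch2_cap, good_switch_cap, soft_switch3_cap and anything else above 15 N).
It fails at once if a switch is dropped (moves freely faster than 0.6 m/s, a fall of about 20 mm) ((linear speed of soft_switch1 above 0.6 m/s and contact force between soft_switch1 and the fingers below 0.05 N) or (linear speed of soft_switch2 above 0.6 m/s and contact force between soft_switch2 and the fingers below 0.05 N) or (linear speed of good_switch above 0.6 m/s and contact force between good_switch and the fingers below 0.05 N) or (linear speed of soft_switch3 above 0.6 m/s and contact force between soft_switch3 and the fingers below 0.05 N)).
It fails at once if a bystander is moved by more than 15 mm (distance of any of selector, spare_ring, weight, screwdriver, caliper, jar from where it was at the start of the episode above 0.015 m).
It also fails if it takes over 72 s, if anything falls off the work surface, if the arm or the gripper's body presses on something with over 40 N, if the wrist force passes 120 N, or if a joint passes its speed limit or range.

## Working session

There is one attempt and no reset: what is moved stays moved. The work goes in short steps, Python scripts to look and compute and a shell command to move; the robot and the scene stay as the last step left them, time stands still between calls to the robot, and variables do not carry over. Pictures are saved under pics/ and viewed, at most 10 in all, crops included, and the job is handed in when it is done.

```bash
mkdir -p pics
python3 - <<'E'
from cell import arm
import cv2,pickle,numpy as np
print(arm.nose_length, arm.state())
for n in ["scene","side"]:
    c=arm.camera(n); pickle.dump(c,open(n+".pkl","wb")); cv2.imwrite(f"pics/{n}.png",c["color"][:,:,::-1])
    print(n,c["camera_matrix"],c["D"],c["view"])
E
```

```text
0.017 {'time': 0.0, 'q': array([ 91.17016053,  28.75390838, -24.45223764,  88.8935089 ,
        12.64829064,  65.21910916, -12.04853834]), 'qd': array([ 0.01528303, -0.10699337, -0.022486  , -0.06078531, -0.06600232,
        0.08414521,  0.04508787]), 'effort': array([-5.50088589e-04, -5.69512331e+01, -5.81595093e+00, -2.80937004e+01,
        1.07982443e-02,  1.18607955e-02,  6.13134503e-06]), 'tool_pos': array([ 0.15605559, -0.63028924,  0.24724171]), 'tool_rot': array([-1.79886405e+02, -5.55732142e-03,  1.39123209e+01]), 'force': array([-0.56054498, -0.01105426,  0.73048596]), 'moment': array([-0.00540633, -0.0084587 ,  0.00169261]), 'finger_force': 0.0, 'grip_width': 0.08540499242593678}
scene [[537.78726967   0.         318.50223278]
 [  0.         537.78726967 250.30253077]
 [  0.           0.           1.        ]] [-0.07453899  0.          0.          0.          0.        ] [[ 0.20761673  0.97793778 -0.02308656 -0.134949  ]
 [-0.55928798  0.13803384  0.81740052  0.23684359]
 [ 0.80255358 -0.15679399  0.57560698 -1.77867777]
 [ 0.          0.          0.          1.        ]]
side [[475.04819948   0.         315.7917299 ]
 [  0.         475.04819948 241.96853143]
 [  0.           0.           1.        ]] [-0.06356924  0.          0.          0.          0.        ] [[ 0.94206616 -0.33535277 -0.00706137 -0.48185453]
 [ 0.19157641  0.52065357  0.8319966  -0.14239285]
 [-0.27533583 -0.78514864  0.55473579 -0.82839683]
 [ 0.          0.          0.          1.        ]]
```

View pics/scene.png

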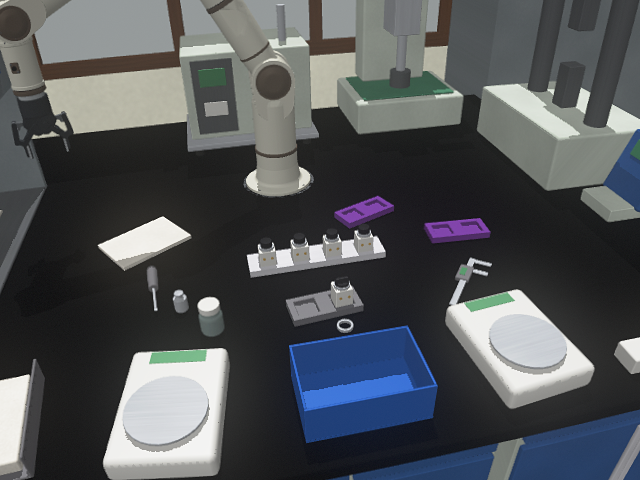

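View pics/side.png

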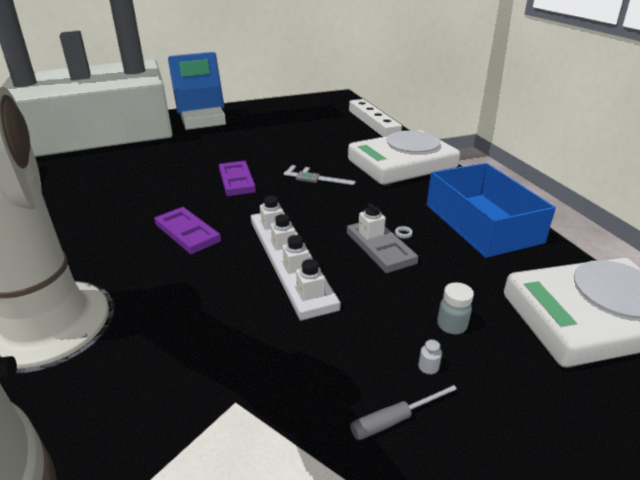

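The scene shows the nest at (247–385, 230–275) with caps near (266,243), (299,240), (331,237) and (363,231). The grey carrier is at (287–363, 285–323), its empty pocket near (306,306) and the selector at (343,290). The purple look-alikes are at (364,211) and (457,230). The side view shows the same layout.

```bash
cat > h.py <<'E'
import numpy as np,cv2,pickle
from cell import arm
def ray(c,uv,z):
    "pixels -> world points on plane z"
    uv=np.array(uv,float).reshape(-1,1,2)
    n=cv2.undistortPoints(uv,c["camera_matrix"],np.array(c["D"])).reshape(-1,2)
    d=np.c_[n[:,0],-n[:,1],-np.ones(len(n))]
    V=np.array(c["view"]);R=V[:3,:3];o=-R.T@V[:3,3]
    d=d@R
    return o+d*((z-o[2])/d[:,2])[:,None]
def proj(c,P):
    V=np.array(c["view"]);P=np.atleast_2d(P)@V[:3,:3].T+V[:3,3]
    return cv2.projectPoints(P*[1,-1,-1],np.zeros(3),np.zeros(3),c["camera_matrix"],np.array(c["D"]))[0].reshape(-1,2)
def totool(p,s=None):
    "world TCP target -> shift along tool axes"
    from scipy.spatial.transform import Rotation as R
    s=s or arm.state()
    return R.from_euler("xyz",s["tool_rot"],degrees=True).inv().apply(np.array(p)-s["tool_pos"])
def snap(n,f):
    c=arm.camera(n);pickle.dump(c,open(f+".pkl","wb"));cv2.imwrite(f"pics/{f}.png",c["color"][:,:,::-1]);return c
E
python3 - <<'E'
from h import *
s=pickle.load(open("scene.pkl","rb"));d=pickle.load(open("side.pkl","rb"))
np.set_printoptions(precision=4,suppress=True)
print(ray(s,[(266,243),(299,240),(331,237),(363,231)],.076))
print(ray(d,[(310,268),(295,242),(282,220),(270,202)],.076))
print(ray(s,[(306,306)],.012),ray(d,[(397,252)],.012),ray(s,[(343,283)],.08))
w=snap("wrist","w0");print(w["view"],w["camera_matrix"],w["D"]);print(arm.state()["tool_pos"],arm.state()["tool_rot"])
E
```

```text
[[ 0.4786 -0.0953  0.076 ]
 [ 0.4853 -0.0131  0.076 ]
 [ 0.4915  0.0676  0.076 ]
 [ 0.4843  0.153   0.076 ]]
[[ 0.4636 -0.106   0.076 ]
 [ 0.4636 -0.0187  0.076 ]
 [ 0.4631  0.0676  0.076 ]
 [ 0.4598  0.1495  0.076 ]]
[[ 0.6621 -0.0317  0.012 ]] [[ 0.6775 -0.0348  0.012 ]] [[0.6826 0.0506 0.08  ]]
[[ 0.2402 -0.9707 -0.0019 -0.6495]
 [ 0.917   0.2275 -0.3277  0.0428]
 [ 0.3186  0.077   0.9448 -0.3799]
 [ 0.      0.      0.      1.    ]] [[339.7091   0.     313.3612]
 [  0.     339.7091 238.1566]
 [  0.       0.       1.    ]] [-0.0192  0.      0.      0.      0.    ]
[ 0.1561 -0.6305  0.2475] [-179.915    -0.0019   13.911 ]
```

Run:
```python
from h import *
print(totool([.57,.02,.27]))
```

```text
[ 0.55815946 -0.53191235 -0.02169589]
```

```bash
python3 -m inch '{"linear":[[0.02,-0.02,-0.005],[0.06,-0.057,-0.01],[0.1,-0.095,-0.02],[0.14,-0.133,-0.02],[0.18,-0.171,-0.02],[0.22,-0.21,-0.02],[0.26,-0.248,-0.02],[0.3,-0.286,-0.02],[0.34,-0.324,-0.02],[0.38,-0.362,-0.02],[0.42,-0.4,-0.02],[0.46,-0.438,-0.02],[0.5,-0.476,-0.02],[0.54,-0.514,-0.02],[0.558,-0.532,-0.02],[0.558,-0.532,-0.02],[0.558,-0.532,-0.02],[0.558,-0.532,-0.02]],"twist":[0,2,4,6,8,10,12,13,13,13,13,13,13,13,13,13,13,13]}' 0
python3 - <<'E'
from h import *
snap("wrist","w1");snap("scene","s1")
E
```

```text
time: 2.4
tool_pos: [0.5695, 0.0178, 0.2682]
tool_rot: [179.9, 0.0, 0.8]
force: [0.0, -0.4, -0.9]
grip_width: -0.0005
finger_force: 0.0
```

View pics/w1.png

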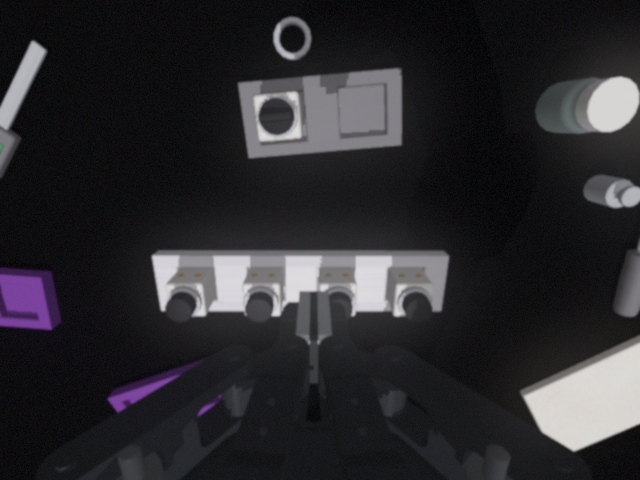

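The wrist view shows the four caps at about (181,306), (260,306), (337,304) and (412,304). The grey carrier has corners near (238,82), (401,68), (402,145) and (250,158), with the selector at (277,117) and the empty pocket near (362,109). The purple carriers are at the left, (30,300) and (165,385), and are not meant.

Candidates:
- **Target pocket:** the grey carrier's empty pocket (362,109), the grey carrier's occupied pocket (277,117), and the purple pockets (30,300) and (165,385). I choose (362,109).
- **Switches:** the four in the nest, and the selector (277,117), which is excluded.

Run:
```python
from h import *
np.set_printoptions(precision=4,suppress=True)
c=pickle.load(open("w1.pkl","rb"));im=c["color"];g=cv2.cvtColor(im,cv2.COLOR_RGB2GRAY)
# caps: dark blobs near guesses -> circle fits
b=cv2.GaussianBlur(g,(3,3),0)
ci=cv2.HoughCircles(b[270:340,140:450],cv2.HOUGH_GRADIENT,1,40,param1=80,param2=10,minRadius=12,maxRadius=22)
ci=ci[0]+[140,270,0]; ci=ci[np.argsort(ci[:,0])];print(ci);print(ray(c,ci[:,:2],.08))
# carrier outline
m=((g>70)*255).astype(np.uint8);m[:55]=0;m[170:]=0;m[:,:220]=0;m[:,420:]=0
m=cv2.morphologyEx(m,cv2.MORPH_CLOSE,np.ones((25,25)))
k=max(cv2.findContours(m,0,1)[0],key=cv2.contourArea);r=cv2.minAreaRect(k)
q=cv2.approxPolyDP(k,6,True).reshape(-1,2);print("poly",q);print(ray(c,q,.018))
n=((g>150)*255).astype(np.uint8);n[:240]=0;n[330:]=0
ys=[(x,np.argmax(n[240:300,x]>0)+240) for x in range(165,440,25)];print(ys)
up=cv2.resize(im[50:175,220:420],None,fx=4,fy=4,interpolation=cv2.INTER_CUBIC);dn=cv2.resize(im[235:335,140:460],None,fx=2.5,fy=2.5)
up=up[:,:,::-1];dn=dn[:,:,::-1]
cv2.imwrite("pics/cr.png",np.vstack([cv2.resize(up,(800,350+0)) if 0 else cv2.resize(up,(560,350)).copy() if 0 else cv2.copyMakeBorder(cv2.resize(up,(544,340)),0,0,0,256,0),dn]))
```

```text
[[183.5 303.5  18. ]
 [260.5 304.5  19.1]
 [338.5 306.5  21.4]
 [415.5 305.5  14.1]]
[[ 0.4709  0.1515  0.08  ]
 [ 0.4709  0.0708  0.08  ]
 [ 0.4696 -0.0108  0.08  ]
 [ 0.4717 -0.0916  0.08  ]]
poly [[238  83]
 [249 158]
 [401 144]
 [398  68]
 [304  75]
 [303  55]
 [281  55]
 [280  79]]
[[ 0.6887  0.0946  0.018 ]
 [ 0.6143  0.0869  0.018 ]
 [ 0.6312 -0.076   0.018 ]
 [ 0.7047 -0.066   0.018 ]
 [ 0.6968  0.0279  0.018 ]
 [ 0.7149  0.0289  0.018 ]
 [ 0.7146  0.0507  0.018 ]
 [ 0.6929  0.052   0.018 ]]
[(165, np.int64(255)), (190, np.int64(285)), (215, np.int64(255)), (240, np.int64(255)), (265, np.int64(240)), (290, np.int64(255)), (315, np.int64(255)), (340, np.int64(259)), (365, np.int64(256)), (390, np.int64(256)), (415, np.int64(240))]
```

View pics/cr.png

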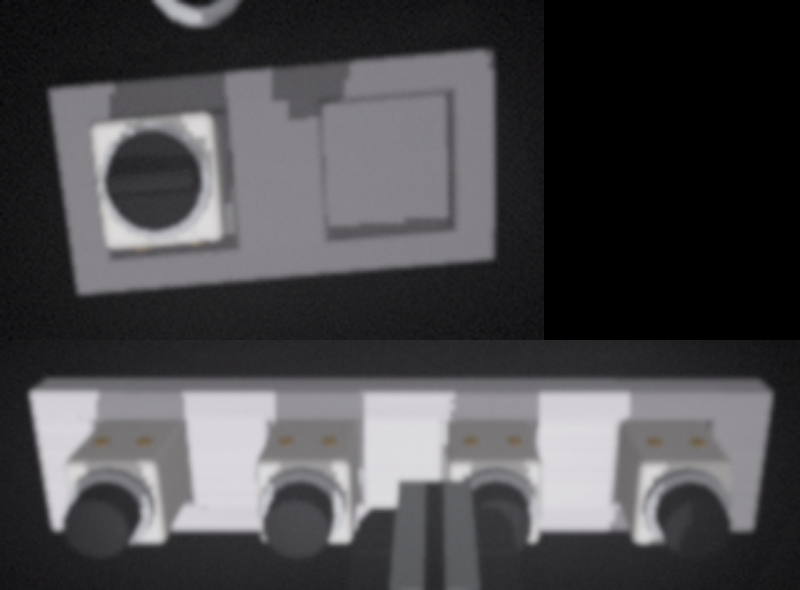

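The crop shows the grey carrier with an empty pocket, its opening corners at crop (319,103), (452,90), (455,228) and (327,240). The selector is in the other pocket. Below it is the nest, with top-face corners at crop (30,391), (773,391), (755,531) and (53,531), and round caps on all four switches.

Run:
```python
from h import *
np.set_printoptions(precision=4,suppress=True)
c=pickle.load(open("w1.pkl","rb"))
U=lambda P:np.array(P)/2.72+[220,50]
D=lambda P:np.array(P)/2.5+[140,235-136]
def ctr(P,z,n):
    w=ray(c,P,z);e=[np.degrees(np.arctan2(*(a-b)[:2]*[1,1])) for a,b in ((w[0],w[1]),(w[3],w[2]))]
    print(n,w.mean(0),"yaw",[-x for x in e],"len",[np.linalg.norm(w[i]-w[i-1]) for i in range(4)])
ctr(D([(30,391),(773,391),(755,531),(53,531)]),.018,"nest")
ctr(U([(49,87),(493,49),(495,259),(77,294)]),.018,"carrier")
ctr(U([(319,103),(452,90),(455,228),(327,240)]),.018,"pocket")
print("caps",ray(c,D([(99.5,522.5),(298.5,519),(692,521)]),.08))
print(proj(c,[[.57,.0178,.25]]))
d=c["depth"]
print("depth z check", d[107,362], d[300,270])
print(arm.state()["tool_pos"],arm.state()["tool_rot"])
```

```text
nest [0.4633 0.0305 0.018 ] yaw [np.float64(0.7395747857536202), np.float64(0.7422398918426906)] len [np.float64(0.07651414378689485), np.float64(0.3544474753312378), np.float64(0.0765041331283745), np.float64(0.3558896016238379)]
carrier [0.6596 0.0089 0.018 ] yaw [np.float64(5.2618487830297935), np.float64(5.4431431411672895)] len [np.float64(0.07572736455303004), np.float64(0.1644944665743604), np.float64(0.07520968914253198), np.float64(0.1655441542260935)]
pocket [ 0.6634 -0.0331  0.018 ] yaw [np.float64(6.062593688367864), np.float64(6.019557305369389)] len [np.float64(0.04948080351629402), np.float64(0.04960847536632054), np.float64(0.049517012407183036), np.float64(0.049880460897264986)]
caps [[ 0.4655  0.1561  0.08  ]
 [ 0.4684  0.0721  0.08  ]
 [ 0.4694 -0.0932  0.08  ]]
[[311.7549 305.7807]]
depth z check 0.36090562 0.36348584
[0.5697 0.0181 0.2684] [179.953    0.0047   0.7927]
```

Run:
```python
from h import *
print(totool([.466,-.012,.110]))
```

```text
[-0.10411276  0.02857872  0.15839424]
```

```bash
python3 -m inch '{"linear":[[-0.03,0.01,0.0],[-0.07,0.02,0.02],[-0.104,0.0286,0.06],[-0.104,0.0286,0.1],[-0.104,0.0286,0.135],[-0.104,0.0286,0.15],[-0.104,0.0286,0.15],[-0.104,0.0286,0.15]],"twist":[0,0,0,0,0,0,0,0]}' 0
for i in 1 2 3 4; do echo; python3 -m inch '{"linear":[[0,0,0.002],[0,0,0.003],[0,0,0.003]],"twist":[0,0,0]}' | grep -E 'pos|force:'; done
```

```text
time: 3.5
tool_pos: [0.4676, -0.0105, 0.1195]
tool_rot: [180.0, -0.1, 0.9]
force: [0.5, 0.5, 0.2]
grip_width: 0.0002
finger_force: 0.0

tool_pos: [0.4666, -0.0107, 0.1155]
force: [0.4, -0.5, -0.4]
finger_force: 0.0

tool_pos: [0.4664, -0.0106, 0.1122]
force: [0.6, 0.6, 0.8]
finger_force: 0.0

tool_pos: [0.4664, -0.0106, 0.1092]
force: [-0.6, -0.3, -0.2]
finger_force: 0.0

tool_pos: [0.4664, -0.0106, 0.1062]
force: [0.3, -0.1, -0.1]
finger_force: 0.0
```

```bash
python3 -m inch '{"linear":[[0,0,0.003],[0,0,0.005],[0,0,0.005]],"twist":[0,0,0]}' | grep -E 'pos|force:'
for i in 1 2 3 4 5 6; do python3 -m inch '{"linear":[[0,0,0.001],[0,0,0.001]],"twist":[0,0]}' | grep -E 'pos|^force:'|tr '\n' ' ';echo; done
```

```text
tool_pos: [0.4663, -0.0106, 0.1011]
force: [0.8, 0.2, -0.8]
finger_force: 0.0
tool_pos: [0.4665, -0.0106, 0.1003] force: [0.1, -0.7, -0.5] 
tool_pos: [0.4664, -0.0106, 0.0993] force: [-0.3, -0.3, -0.3] 
tool_pos: [0.4664, -0.0106, 0.0982] force: [-0.6, 0.6, 0.0] 
tool_pos: [0.4665, -0.0106, 0.0973] force: [0.1, 0.5, 0.5] 
tool_pos: [0.4665, -0.0106, 0.0963] force: [-0.6, -0.3, 1.0] 
tool_pos: [0.4665, -0.0106, 0.0953] force: [-0.9, -0.7, 1.9]
```

```bash
for i in 1 2 3 4 5 6; do python3 -m inch '{"linear":[[0,0,0.001],[0,0,0.001]],"twist":[0,0]}' | grep -E 'pos|^force:'|tr '\n' ' ';echo; done
```

```text
tool_pos: [0.4665, -0.0106, 0.0943] force: [-1.6, -0.1, 2.5] 
tool_pos: [0.4665, -0.0106, 0.0934] force: [-1.0, -0.1, 4.2] 
tool_pos: [0.4665, -0.0106, 0.0923] force: [-1.7, -0.5, 4.9] 
tool_pos: [0.4665, -0.0106, 0.0914] force: [-1.7, -0.8, 6.6] 
tool_pos: [0.4666, -0.0106, 0.0905] force: [-2.0, 0.7, 7.0] 
tool_pos: [0.4666, -0.0106, 0.0895] force: [-2.0, -0.6, 7.7]
```

place1 climbs steadily, so it is soft. Next is place0.

```bash
python3 -m inch '{"linear":[[0,0,-0.015],[0,0,-0.025],[0,0.04,-0.025],[0,0.085,-0.025],[0,0.085,-0.02],[0,0.085,-0.01],[0,0.085,-0.009],[0,0.085,-0.009]],"twist":[0,0,0,0,0,0,0,0]}' | grep -E 'time|pos|^force:'
for i in 1 2 3 4 5 6 7 8 9; do python3 -m inch '{"linear":[[0,0,0.001],[0,0,0.001]],"twist":[0,0]}' | grep -E 'pos|^force:'|tr '\n' ' ';echo; done
```

```text
time: 9.38
tool_pos: [0.4677, -0.0943, 0.0982]
force: [-0.6, 0.1, 0.2]
tool_pos: [0.468, -0.0953, 0.0974] force: [0.5, 0.0, 0.3] 
tool_pos: [0.468, -0.0954, 0.0964] force: [0.8, 0.7, 0.2] 
tool_pos: [0.468, -0.0955, 0.0954] force: [-1.3, 0.2, 2.4] 
tool_pos: [0.468, -0.0955, 0.0944] force: [-0.5, 1.4, 2.9] 
tool_pos: [0.468, -0.0955, 0.0934] force: [0.1, 0.9, 3.3] 
tool_pos: [0.468, -0.0955, 0.0924] force: [-0.2, 3.1, 4.1] 
tool_pos: [0.468, -0.0955, 0.0914] force: [-1.2, 2.1, 5.8] 
tool_pos: [0.468, -0.0955, 0.0904] force: [-0.7, 2.0, 6.5] 
tool_pos: [0.468, -0.0955, 0.0895] force: [-0.5, 1.8, 6.2]
```

place0 is soft too. Next is place2.

```bash
python3 -m inch '{"linear":[[0,0,-0.015],[0,0,-0.025],[0,-0.04,-0.025],[0,-0.09,-0.025],[0,-0.14,-0.025],[0,-0.168,-0.025],[0,-0.168,-0.02],[0,-0.168,-0.01],[0,-0.168,-0.009],[0,-0.168,-0.009]],"twist":[0,0,0,0,0,0,0,0,0,0]}' | grep -E 'time|pos|^force:'
for i in 1 2 3 4 5 6 7 8 9; do python3 -m inch '{"linear":[[0,0,0.001],[0,0,0.001]],"twist":[0,0]}' | grep -E 'pos|^force:'|tr '\n' ' ';echo; done
```

```text
time: 12.88
tool_pos: [0.465, 0.0712, 0.098]
force: [0.1, 0.7, -0.5]
tool_pos: [0.4653, 0.0721, 0.0974] force: [-0.3, 0.8, 0.4] 
tool_pos: [0.4654, 0.0723, 0.0965] force: [-0.2, -0.5, 2.1] 
tool_pos: [0.4653, 0.0723, 0.0954] force: [-0.7, -1.3, 2.6] 
tool_pos: [0.4654, 0.0723, 0.0944] force: [0.1, -1.1, 3.4] 
tool_pos: [0.4653, 0.0723, 0.0933] force: [0.6, -2.2, 4.0] 
tool_pos: [0.4653, 0.0723, 0.0923] force: [0.1, -2.0, 4.9] 
tool_pos: [0.4653, 0.0723, 0.0913] force: [0.6, -1.2, 5.2] 
tool_pos: [0.4653, 0.0723, 0.0904] force: [0.3, -1.9, 4.6] 
tool_pos: [0.4653, 0.0723, 0.0895] force: [-0.4, -1.8, 7.0]
```

place2 shows no clear fall, so test place3.

```bash
python3 -m inch '{"linear":[[0,0,-0.015],[0,0,-0.025],[0,-0.04,-0.025],[0,-0.085,-0.025],[0,-0.085,-0.02],[0,-0.085,-0.01],[0,-0.085,-0.009],[0,-0.085,-0.009]],"twist":[0,0,0,0,0,0,0,0]}' | grep -E 'time|pos|^force:'
for i in 1 2 3 4 5 6 7 8 9; do python3 -m inch '{"linear":[[0,0,0.001],[0,0,0.001]],"twist":[0,0]}' | grep -E 'pos|^force:'|tr '\n' ' ';echo; done
```

```text
time: 16.12
tool_pos: [0.4637, 0.1562, 0.098]
force: [0.6, -0.3, 0.4]
tool_pos: [0.4639, 0.1571, 0.0974] force: [0.7, -0.0, -0.4] 
tool_pos: [0.464, 0.1573, 0.0965] force: [-0.7, -1.4, 3.1] 
tool_pos: [0.4641, 0.1573, 0.0955] force: [-0.9, -1.4, 4.6] 
tool_pos: [0.464, 0.1573, 0.0945] force: [-0.9, -1.8, 5.0] 
tool_pos: [0.464, 0.1573, 0.0934] force: [-0.1, -1.5, 4.5] 
tool_pos: [0.464, 0.1573, 0.0922] force: [1.3, -1.2, 1.0] 
tool_pos: [0.4638, 0.1574, 0.0912] force: [1.2, -0.6, 1.6] 
tool_pos: [0.4638, 0.1574, 0.0903] force: [0.5, -1.2, 2.7] 
tool_pos: [0.4638, 0.1574, 0.0895] force: [0.1, -1.7, 3.7]
```

place3 is the good one: about 5 N, falling to about 1 N, and now pressed through. Next I grasp its housing.

```bash
python3 -m inch '{"linear":[[0,0,-0.012],[-0.001,0,-0.03],[-0.001,0,-0.03]],"twist":[0,0,0]}' 0 | grep -E 'time|pos|width'
python3 -m inch '{"linear":[[0,0,0],[0,0,0],[0,0,0],[0,0,0],[0,0,0]],"twist":[0,0,0,0,0]}' 0.064 40| grep -E 'time|pos|width'
python3 -m inch '{"linear":[[0,0,0.015],[0,0,0.03],[0,0,0.045],[0,0,0.055],[0,0,0.065],[0,0,0.072],[0,0,0.077],[0,0,0.077],[0,0,0.077]],"twist":[0,0,0,0,0,0,0,0,0]}' | grep -E 'time|pos|force|width'
python3 - <<'E'
from h import *
snap("wrist","w2")
E
```

```text
time: 18.75
tool_pos: [0.4639, 0.1579, 0.1211]
grip_width: -0.0002
time: 19.38
tool_pos: [0.4627, 0.1574, 0.1192]
grip_width: 0.0641
time: 20.5
tool_pos: [0.4631, 0.1574, 0.0426]
force: [0.8, 0.4, -0.2]
grip_width: 0.0638
finger_force: 0.0
```

View pics/w2.png

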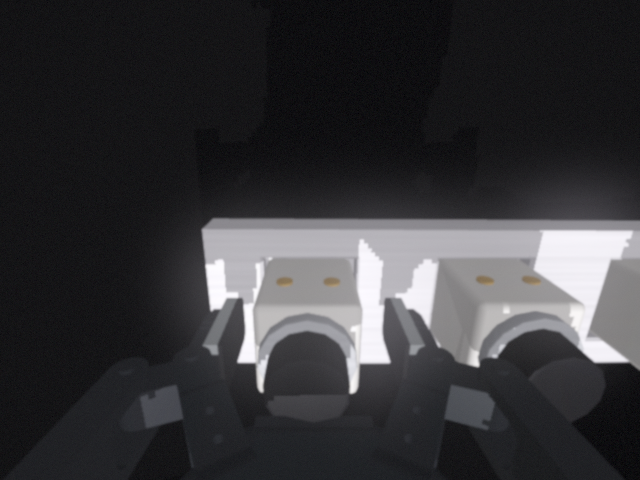

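The fingers straddle the place3 housing (258–360, 258–395) evenly and clear of the neighbour. Closing now.

```bash
python3 -m inch '{"linear":[[0,0,0],[0,0,0],[0,0,0],[0,0,0],[0,0,0]],"twist":[0,0,0,0,0]}' 0.035 40| grep -E 'time|pos|force|width'
python3 -m inch '{"linear":[[0,0,-0.005],[0,0,-0.015],[0,0,-0.03],[0,0,-0.05],[0,0,-0.075],[0,0,-0.095],[0,0,-0.1],[0,0,-0.1]],"twist":[0,0,0,0,0,0,0,0]}' | grep -E 'time|pos|rot|force|width'
python3 - <<'E'
from h import *
print(totool([.6636,-.0333,.142]))
E
```

```text
time: 21.18
tool_pos: [0.4633, 0.1581, 0.0429]
force: [-0.3, 1.6, 5.9]
grip_width: 0.0411
finger_force: 41.4
time: 22.18
tool_pos: [0.4629, 0.1569, 0.1428]
tool_rot: [180.0, -0.0, 0.9]
force: [-0.1, -0.2, -3.0]
grip_width: 0.0418
finger_force: 42.3
[0.19773584 0.19324239 0.00104498]
```

```bash
python3 -m inch '{"linear":[[0.012,0.012,0],[0.035,0.034,0],[0.062,0.06,0],[0.09,0.087,0],[0.118,0.114,0],[0.146,0.142,0],[0.172,0.167,0],[0.19,0.184,0],[0.1992,0.1932,0],[0.1992,0.1932,0],[0.1992,0.1932,0],[0.1992,0.1932,0.03],[0.1992,0.1932,0.05],[0.1992,0.1932,0.05],[0.1992,0.1932,0.05]],"twist":[0,-1,-2,-3,-4,-4.5,-4.5,-4.5,-4.5,-4.5,-4.5,-4.5,-4.5,-4.5,-4.5]}' | grep -E 'time|pos|rot|force|width'
python3 - <<'E'
from h import *
c=snap("wrist","w3")
s=arm.state();print(s["tool_pos"])
# where pocket corners (z=.018) and expected housing edges project
from scipy.spatial.transform import Rotation as R
Rz=R.from_euler("z",5.4,degrees=True)
P=Rz.apply([[a*.0245,b*.0245,0] for a,b in((1,1),(1,-1),(-1,-1),(-1,1))])+[.6636,-.0333,.018]
print(proj(c,P))
zb=s["tool_pos"][2]-.0349
Q=Rz.apply([[.021,b*.021,h] for h in(0,.056) for b in(1,-1)])+[s["tool_pos"][0]-.0016,s["tool_pos"][1],zb]
print(proj(c,Q))
E
```

```text
time: 24.05
tool_pos: [0.6655, -0.0321, 0.093]
tool_rot: [-180.0, -0.0, 5.4]
force: [1.0, -0.0, -2.4]
grip_width: 0.0412
finger_force: 42.1
[ 0.66581821 -0.03224379  0.09339309]
[[273.98927234 226.37830536]
 [353.78089912 226.42197953]
 [350.84189923 297.25300831]
 [276.78226361 297.21134027]]
[[270.34723433 255.29953582]
 [353.65905352 255.34652333]
 [251.13381724 315.44829687]
 [371.56877537 315.5241651 ]]
```

View pics/w3.png

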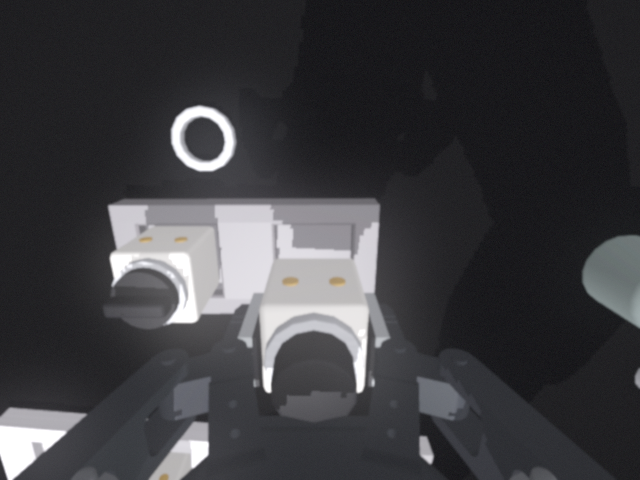

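Run:
```python
import cv2
im=cv2.imread("pics/w3.png")[195:345,225:405]
im=cv2.resize(im,None,fx=4,fy=4,interpolation=cv2.INTER_CUBIC)
cv2.imwrite("pics/w3c.png",cv2.convertScaleAbs(im,alpha=.9))
```

```text
(no output)
```

View pics/w3c.png

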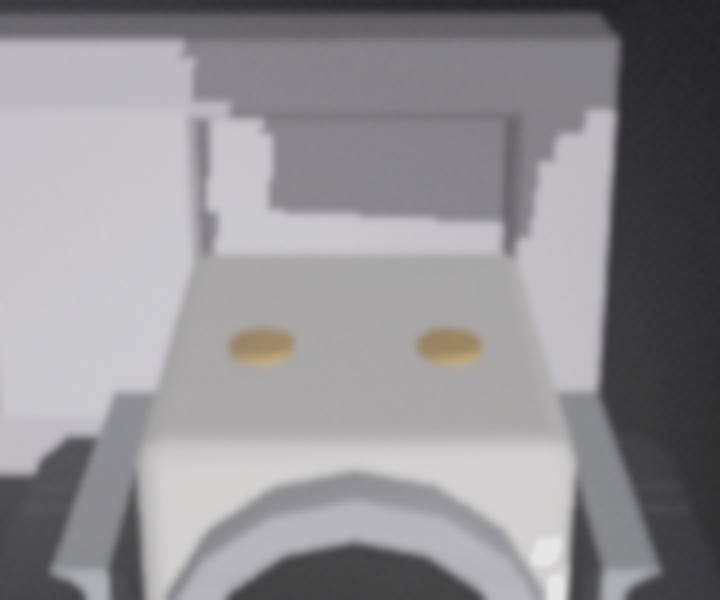

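In the crop, the switch's bottom edge is centred with the pocket sideways. It may be 1–3 mm short in x, so I go down to just above the plate and compare there.

```bash
python3 -m inch '{"linear":[[0.0005,0,0.008],[0.0015,0,0.02],[0.0015,0,0.03],[0.0015,0,0.034],[0.0015,0,0.034],[0.0015,0,0.034]],"twist":[0,0,0,0,0,0]}' | grep -E 'time|pos|rot|force|width'
python3 - <<'E'
from h import *
snap("wrist","w4");im=cv2.imread("pics/w4.png")[170:320,215:415]
cv2.imwrite("pics/w4c.png",cv2.resize(im,None,fx=4,fy=4,interpolation=cv2.INTER_CUBIC))
E
```

```text
time: 24.85
tool_pos: [0.6669, -0.0324, 0.0586]
tool_rot: [-180.0, -0.0, 5.4]
force: [0.6, -0.3, -2.5]
grip_width: 0.0415
finger_force: 42.1
```

View pics/w4c.png

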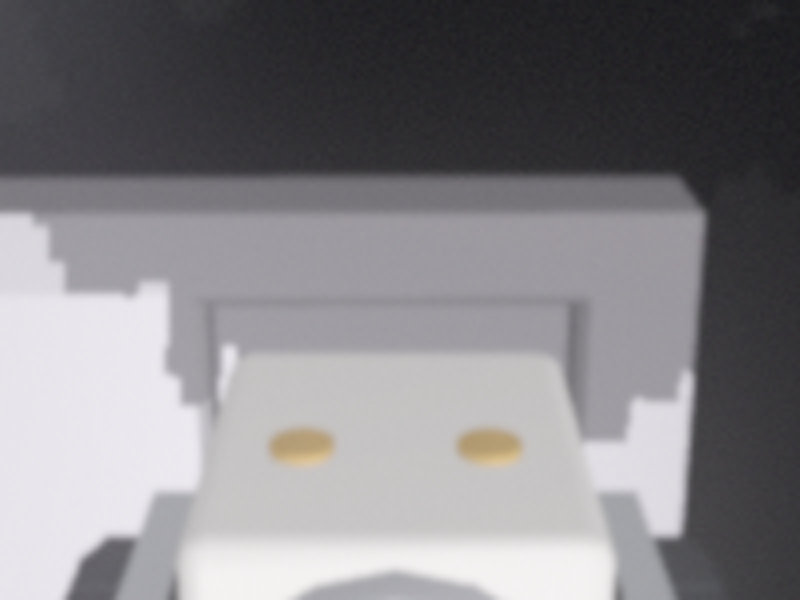

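The bottom edge is centred sideways in the pocket opening (cols 235–565 against 210–588), and the front gap is about 1 mm too large. I shift +1 mm in x and lower.

```bash
python3 -m inch '{"linear":[[0.001,0,0],[0.001,0,0.003],[0.001,0,0.006],[0.001,0,0.009],[0.001,0,0.012],[0.001,0,0.0135],[0.001,0,0.0135]],"twist":[0,0,0,0,0,0,0]}' | grep -E 'time|pos|^force'
for i in 1 2 3 4; do python3 -m inch '{"linear":[[0,0,0.0005],[0,0,0.0005]],"twist":[0,0]}' | grep -E 'pos|^force:'|tr '\n' ' ';echo; done
```

```text
time: 25.78
tool_pos: [0.6675, -0.0324, 0.0446]
force: [-0.5, -0.8, -3.3]
tool_pos: [0.6676, -0.0324, 0.0444] force: [0.1, 0.5, -2.8] 
tool_pos: [0.6675, -0.0324, 0.0438] force: [0.3, 0.4, -2.1] 
tool_pos: [0.6675, -0.0324, 0.0433] force: [-0.2, -0.1, -2.9] 
tool_pos: [0.6676, -0.0324, 0.043] force: [-0.5, 0.2, -1.5]
```

```bash
for i in 1 2 3; do python3 -m inch '{"linear":[[0,0,0.0005],[0,0,0.0005]],"twist":[0,0]}' | grep -E 'pos|^force:'|tr '\n' ' ';echo; done
```

```text
tool_pos: [0.6676, -0.0324, 0.043] force: [-3.5, -0.4, 5.2] 
tool_pos: [0.6676, -0.0324, 0.0429] force: [-4.5, 0.1, 8.5] 
tool_pos: [0.6676, -0.0324, 0.0429] force: [-7.1, -1.4, 11.9]
```

The switch has seated at the expected height, so I release and retreat straight up.

```bash
python3 -m inch '{"linear":[[0,0,-0.0005],[0,0,-0.001],[0,0,-0.001],[0,0,-0.001],[0,0,-0.001]],"twist":[0,0,0,0,0]}' 0.062 | grep -E 'time|pos|force|width'
python3 -m inch '{"linear":[[0,0,-0.005],[0,0,-0.02],[0,0,-0.04],[0,0,-0.07],[0,0,-0.1],[0,0,-0.13],[0,0,-0.15],[0,0,-0.15],[0,0,-0.15]],"twist":[0,0,0,0,0,0,0,0,0]}' | grep -E 'time|pos|force|width'
python3 - <<'E'
from h import *
c=snap("wrist","w5");s=snap("scene","s5")
a=c["color"][60:480,60:580]; b=cv2.resize(s["color"][220:330,235:395],(270,186))
a[:186,250:520]=b if False else a[:186,250:520]
cv2.imwrite("pics/end.png",np.hstack([a,cv2.copyMakeBorder(b,0,234,0,0,0)])[:,:,::-1])
E
```

```text
time: 28.15
tool_pos: [0.6675, -0.0324, 0.0422]
force: [-0.5, 0.2, -0.3]
grip_width: 0.062
finger_force: 0.0
time: 29.28
tool_pos: [0.6669, -0.0327, 0.1914]
force: [-0.2, 0.2, 0.0]
grip_width: 0.0621
finger_force: 0.0
```

View pics/end.png

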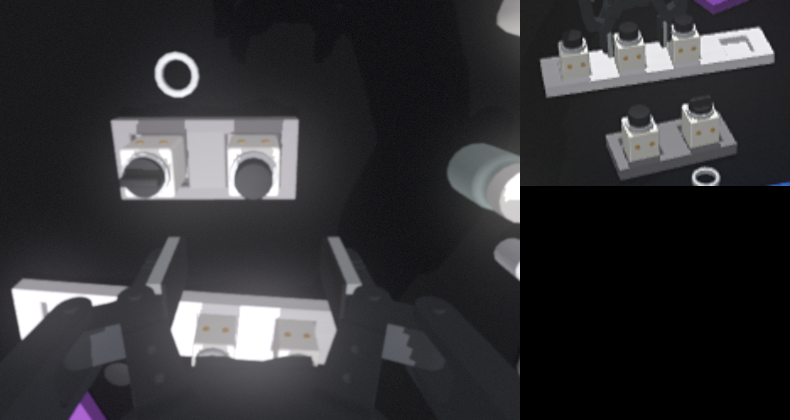

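The good switch stands upright in the grey carrier's pocket at crop (253,165). The scene inset shows the three soft switches still in the nest, and the ring, selector and jar in place. Handing in.

```bash
python3 -c "
from cell import arm
print(arm.hand_in())"
```

```text
the job is handed in; nothing more can be done
None
```

The job is handed in at about 29 s: the switch that snaps was at place3, I pressed it through its snap, set it fully home in the grey carrier's empty pocket and let go; the hand-in returned no verdict.

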